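# Stack the specimen press, feeling each plate flat

### The job

Build up the specimen press: take the plate with the window from the sloping wire rack, lay it flat on the press bed between the locating pins and let go, then press down on it with the fingers for a moment to feel that it lies flat. Only then lay the solid plate flush on top of it, let go, and press that down for a moment too, leaving both lying flat on the bed. Do not drop the plates or press hard enough to strain them, and leave the bottle, the mug and the round dish where they stand.

Things in the scene. Friction and masses are not known exactly. Their poses are not given: they have to be found in the camera images.
- frame: spacer plate: loose bare grey metal plate 140 (x) x 60 (y) x 12 (z) mm with a window 60 x 30 mm through its middle; end bars 40 mm long (their middles 50 mm either side of the origin along x), side rails 15 mm wide; 0.15 to 0.25 kg. Origin: centre of the underside; x along its length, z to its upper face. It starts in one of the rack's two bays, lying on the slope.
- cover: cover plate: loose bare grey metal plate, solid, of the same outline 140 (x) x 60 (y) x 12 (z) mm, no window; 0.19 to 0.32 kg. Origin: centre of the underside; x along its length, y across, z to its upper face. It starts in the other bay of the rack.
- rack: fixed wire rack 155 x 210 x 110 mm, origin on the worktop under its middle, rising towards its own x at 32 degrees; two bays 115 mm apart along y. A plate lies lengthwise up the slope on two 8 mm rods 40 mm apart, low end against hooks no higher than its upper face, middle of its underside 63 mm up. Its long sides overhang the rods by 6 mm; beside and under them is free room for fingers.
- bed: press bed, fixed: dark flange 184 (x) x 112 (y) x 8 mm with a raised aluminium bed 136 x 44 mm, top 30 mm above the worktop; a plate's long sides overhang it by 8 mm, free for fingers. Six round-topped 8 mm pins rise to 38 mm (at x +-56, y +-37 and x +-77, y 0 mm): 3 mm play round the lower plate, below its upper face. Origin on the worktop under its middle; x along its length; a plate fits either way round.
- bed_top (a point): centre of the top face of the raised bed, 30 mm above the worktop, axes as the press bed; the spacer plate's origin belongs here, the cover plate's 12 mm higher
- bottle: bystander: white bottle with a blue cap, 60 mm thick, 128 mm high, standing behind the press bed; origin at the centre of its foot
- mug: bystander: white dotted mug with a handle, 78 x 114 mm, 93 mm high, standing behind the rack; origin at the centre of its foot
- microscope: fixed stereo microscope to the right of the press bed, 350 mm high, its left side at about y = -0.19 m; it stands between the arm's start and the work, so pass over it; origin at the centre of its foot
- dish: bystander: closed round clear dish, 60 mm across, 15 mm high, on the worktop near the robot; origin at the centre of its foot
Not all that is in view belongs to the job. What is shaped like the cover but blue is not meant.

How it is judged:
On the way, in this order (a step that is already met when the one before it is completed fails the run):
1. the plate with the window lies flat on the bed between the pins, let go (x of frame in the frame of bed_top between -0.005 and 0.005 m and y of frame in the frame of bed_top between -0.005 and 0.005 m and z of frame in the frame of bed_top between -0.0025 and 0.0025 m and angle between frame's own z axis and vertical below 0.035 rad and angle between the x axis of frame and the x axis of bed, either way round below 0.12 rad and contact force between the fingers and frame below 0.1 N), for 0.2 s.
2. with nothing on it yet, it is pressed down by the fingers with more than about 3 N and lies flat (x of frame in the frame of bed_top between -0.005 and 0.005 m and y of frame in the frame of bed_top between -0.005 and 0.005 m and z of frame in the frame of bed_top between -0.0025 and 0.0025 m and angle between frame's own z axis and vertical below 0.035 rad and angle between the x axis of frame and the x axis of bed, either way round below 0.12 rad and contact force between the fingers and frame above 3 N and contact force between frame and bed above 5 N and contact force between cover and frame below 0.05 N), for 0.15 s.
3. the solid plate lies flat and flush on it, let go (x of frame in the frame of bed_top between -0.005 and 0.005 m and y of frame in the frame of bed_top between -0.005 and 0.005 m and z of frame in the frame of bed_top between -0.0025 and 0.0025 m and angle between each of frame, cover's own z axis and vertical below 0.035 rad and angle between the x axis of frame and the x axis of bed, either way round below 0.12 rad and x of cover in the frame of frame between -0.006 and 0.006 m and y of cover in the frame of frame between -0.006 and 0.006 m and z of cover in the frame of frame between 0.0095 and 0.0145 m and angle between the x axis of cover and the x axis of frame, either way round below 0.1 rad and contact force between the fingers and cover below 0.1 N), for 0.2 s.
4. the solid plate is pressed down by the fingers with more than about 3 N and both lie flat (x of frame in the frame of bed_top between -0.005 and 0.005 m and y of frame in the frame of bed_top between -0.005 and 0.005 m and z of frame in the frame of bed_top between -0.0025 and 0.0025 m and angle between each of frame, cover's own z axis and vertical below 0.035 rad and angle between the x axis of frame and the x axis of bed, either way round below 0.12 rad and x of cover in the frame of frame between -0.006 and 0.006 m and y of cover in the frame of frame between -0.006 and 0.006 m and z of cover in the frame of frame between 0.0095 and 0.0145 m and angle between the x axis of cover and the x axis of frame, either way round below 0.1 rad and contact force between the fingers and cover above 3 N and contact force between cover and frame above 5 N), for 0.15 s.
At the end, for the whole second after the job is handed in: The windowed plate lies flat on the bed (within 2.5 mm in height, 5 mm sideways, 2 degrees of tilt, 7 degrees of turn) and the solid plate lies flat and flush on it (within 2.5 mm in height, 6 mm sideways, 2 degrees of tilt, 6 degrees of turn); both are let go and at rest (all of step 3 and contact force between the fingers and frame below 0.1 N and linear speed of each of frame, cover below 0.02 m/s); the robot touches nothing.
It fails at once if the buffer bottle moved more than 30 mm or tipped (distance of bottle from where it was at the start of the episode above 0.03 m or angle between bottle's own z axis and vertical above 0.3 rad).
It fails at once if the mug moved more than 30 mm or tipped (distance of mug from where it was at the start of the episode above 0.03 m or angle between mug's own z axis and vertical above 0.3 rad).
It fails at once if the round dish moved more than 30 mm or tipped (distance of dish from where it was at the start of the episode above 0.03 m or angle between dish's own z axis and vertical above 0.3 rad).
It fails at once if a plate is dropped (falls freely for more than about 20 mm) ((contact force between the fingers and frame below 0.05 N and linear speed of frame above 0.6 m/s) or (contact force between the fingers and cover below 0.05 N and linear speed of cover above 0.6 m/s)).
It fails at once if the stack is pressed with more than 60 N (contact force between frame and bed above 60 N or contact force between cover and frame above 60 N).
It also fails if it takes over 72 s, if anything falls off the work surface, if the arm or the gripper's body presses on something with over 40 N, if the wrist force passes 120 N, or if a joint passes its speed limit or range.

### The arm

A 7-joint arm with a two-finger parallel gripper is mounted at the origin on a cart in front of the work surface, level with it; the furniture and walls round the work are solid. World frame = base frame: x ahead of the robot, y to its left, z up, the work surface at z = 0. Lengths are in m, angles in rad, forces in N, time in s.
With the tool pointing down it reaches from about 0.425 to 0.925 m from the base axis. Payload 6.8 kg.
Tool frame: the origin (TCP) lies midway between the tips of the shut fingers; the grasp point (between the pads) lies 19 mm behind it; z points along the fingers, y is the line along which they close (so a half turn about z gives the same grasp; the last joint's range is limited). The gripper opens to 85 mm and grips with 20 to 120 N. Pads are 22 mm wide; open, the fingers measure 114 mm over their backs; the gripper's body (76 mm by 85 mm) begins 54 mm behind the grasp point. The pads swing forward as they close: fully open they stand 13 mm farther back than shut.
Start: joints at [-1.252, 0.477, 0.022, 1.555, -0.011, 1.109, -0.083], TCP at [0.279, 0.614, 0.231] pointing down, gripper open.
Joint ranges: [-2.96, 2.96], [-0.34, 2.1], [-1.41, 1.46], [0.24, 2.44], [-1.37, 4.51], [0.17, 1.92], [-2.96, 2.96]. Speed limits (rad/s): [2.39, 2.39, 3.14, 3.14, 3.14, 3.14, 3.14].

### API

Orientations are given as a unit quaternion [w, x, y, z].
In Python, from station import * gives the robot as it stands.
- The arm moves only by the shell command python3 -m creep 'ROWS' [FORCE]. ROWS is JSON, a list of rows, each a list of 7 numbers: the gripper command: -1 is shut, 1 is fully open, values between are in proportion, then the shift along the world's x, y, z in mm, then the turn, a rotation vector about the world's x, y, z in rad. A call has 1 to 5 rows; each row shifts and turns the commanded pose from where the row before left it; what a row does not reach is not made up. A row lasts 1/8 s, in which the tool goes at most 62.5 mm and 10.7 degrees, less where a joint would pass 70% of its speed; a pose out of reach is approached as far as the arm can. A call is refused whole if a number of a shift passes 62.5 or a number of a turn 0.188, either way. A call with a gripper value outside its range is refused whole. The fingers move at their own pace and stop on an object; FORCE is the grip in N (left out, the last holds). Time passes only in rows, so rows that do not move let the fingers close. It gives the time, the measured TCP pose, the force, the opening and the grip force at its end, in the units of the state.
- get_obs(): the state, without advancing time (a new reading comes with each control period).
- read_camera(name): name is "scene" or "top"; returns (picture, depth): 384x512x3 uint8, red, green, blue; 384x512 float32, m along the optical axis (not along the pixel's ray), 0 where there is no reading.
- camera_params(name): a dict with "intrinsics" (3x3 intrinsics, pixels), "k1" (the pictures are not rectified: a ray, as slopes to the right and down, at radius r is drawn at 1 + k1 r^2 times it, then the intrinsics apply), "cam_to_world" (4x4, takes a point from camera to world coordinates). Camera axes: x right, y up, looking along -z (the intrinsics and any distortion apply to the point x, -y, -z); pixel columns grow to the right and rows downward; lengths in m; the calibration is good to about 2 mm. A picture is of the moment at which its call begins. camera_params takes no time and is no camera call.
- hand_in(): hands the job in; it is judged then, once.
The state is a dict: "t": time; "q": joint angles; "joint_vel": joint speeds; "joint_torque": joint torques, N m; "eef_pos": TCP position; "tool_rot": TCP orientation; "contact_force": force on the tool from outside, world axes, zero at the start; "torque": the same for the moment, N m; "gripper_width": opening from 0.0 (shut) to 1.0 (fully open); "grasp_force": force on a finger pad.
Only numpy, scipy, OpenCV 4.12 (cv2) and the standard library are available. Lean on these libraries where they do the work, as an engineer would, in place of code of your own. Each camera call takes 0.05 s, during which the arm holds its last target. There are 200 camera calls.

## Working session

There is one attempt and no reset: what is moved stays moved. The work goes in short steps, Python scripts to look and compute and a shell command to move; the robot and the scene stay as the last step left them, time stands still between calls to the robot, and variables do not carry over. Pictures are saved under pics/ and viewed, at most 10 in all, crops included, and the job is handed in when it is done.

```bash
ls; mkdir -p pics; python3 - <<'E'
from station import *
import cv2, numpy as np
for n in ("scene","top"):
    p,d=read_camera(n); cv2.imwrite(f"pics/{n}0.png",p[:,:,::-1]); np.savez(f"pics/{n}0.npz",p=p,d=d)
    c=camera_params(n); print(n,c)
o=get_obs(); print(o)
E
```

```text
pics
scene {'intrinsics': array([[451.2489558 ,   0.        , 260.12302401],
       [  0.        , 451.2489558 , 197.43706724],
       [  0.        ,   0.        ,   1.        ]]), 'k1': -0.08565619592793054, 'cam_to_world': array([[-0.78679398,  0.39022309, -0.47820621, -0.25908536],
       [-0.61705013, -0.51524784,  0.59478466,  1.12160102],
       [-0.01429601,  0.76305019,  0.64618111,  1.13000772],
       [ 0.        ,  0.        ,  0.        ,  1.        ]])}
top {'intrinsics': array([[401.16166908,   0.        , 258.01941231],
       [  0.        , 401.16166908, 195.09027105],
       [  0.        ,   0.        ,   1.        ]]), 'k1': 0.047658867130783426, 'cam_to_world': array([[-0.00327727,  0.99027463, -0.13908783,  0.35478181],
       [-0.99998048, -0.0025055 ,  0.00572358,  0.117537  ],
       [ 0.00531943,  0.13910387,  0.99026351,  1.39011054],
       [ 0.        ,  0.        ,  0.        ,  1.        ]])}
{'t': 0.1, 'q': array([-1.25208784,  0.47772712,  0.02234373,  1.55636982, -0.01151189,
        1.10934552, -0.08309313]), 'joint_vel': array([-0.00058033, -0.0036266 , -0.00082701, -0.00160843, -0.0018923 ,
       -0.00022515,  0.00025302]), 'joint_torque': array([ 5.05067990e-03, -5.97753096e+01,  1.61417004e+00, -2.81952864e+01,
        1.29208207e-02,  5.08877172e-03, -2.32608522e-05]), 'eef_pos': array([0.27920598, 0.61393256, 0.23040921]), 'tool_rot': array([-1.25141977e-04,  2.11778063e-01,  9.77317405e-01, -8.51726546e-04]), 'contact_force': array([ 0.28332435, -0.33595936, -0.13309944]), 'torque': array([0.02715519, 0.05708937, 0.00252212]), 'grasp_force': 0.0, 'gripper_width': 0.9976389714576708}
```

View pics/top0.png

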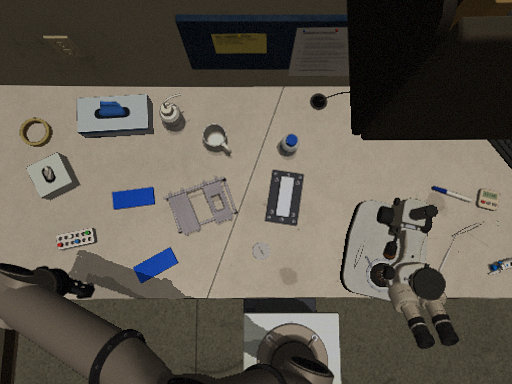

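View pics/scene0.png

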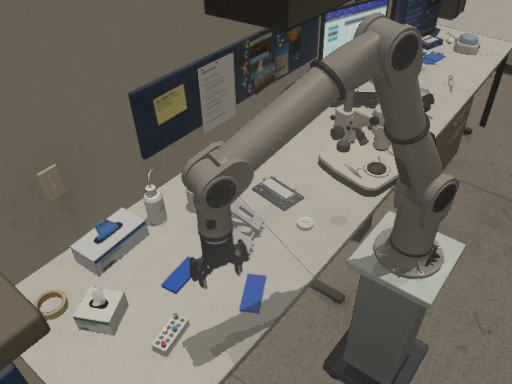

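```bash
cat > lib.py <<'E'
import numpy as np, cv2
from station import camera_params
def ray(name,uv):
    c=camera_params(name);K=c["intrinsics"];T=c["cam_to_world"]
    s=(np.atleast_2d(uv).astype(float)-K[:2,2])/[K[0,0],K[1,1]]
    u=s.copy()
    for _ in range(20): u=s/(1+c["k1"]*(u**2).sum(1,keepdims=True))
    d=np.c_[u[:,0],-u[:,1],-np.ones(len(u))]
    return T[:3,3],d@T[:3,:3].T
def onz(name,uv,z):
    o,d=ray(name,uv); return o+d*((np.asarray(z)-o[2])/d[:,2])[:,None]
def cloud(name,d):
    h,w=d.shape; vv,uu=np.mgrid[:h,:w]
    o,r=ray(name,np.c_[uu.ravel(),vv.ravel()])
    return (o+r*d.reshape(-1,1)).reshape(h,w,3)
def project(name,P):
    c=camera_params(name);K=c["intrinsics"];T=c["cam_to_world"]
    p=(np.atleast_2d(P)-T[:3,3])@T[:3,:3]; s=np.c_[p[:,0],-p[:,1]]/-p[:,2:]
    s=s*(1+c["k1"]*(s**2).sum(1,keepdims=True)); return s*[K[0,0],K[1,1]]+K[:2,2]
E
python3 - <<'E'
import numpy as np, cv2
from lib import *
a=np.load("pics/top0.npz"); p,d=a["p"],a["d"]
cr=p[125:275,150:320]; cv2.imwrite("pics/c1.png",cv2.resize(cr[:,:,::-1],None,fx=4,fy=4,interpolation=cv2.INTER_CUBIC)[:600])
C=cloud("top",d); np.set_printoptions(precision=3,suppress=True)
for uv in [(180,215),(220,190),(214,180),(222,220),(197,200),(285,197),(275,175),(290,140),(216,132),(260,251),(300,270)]:
    print(uv,C[uv[1],uv[0]],p[uv[1],uv[0]])
print(np.median(C[225:270,215:240,2]))
E
```

```text
(180, 215) [0.474 0.366 0.072] [140 131 132]
(220, 190) [0.554 0.234 0.096] [131 124 123]
(214, 180) [0.587 0.254 0.095] [147 139 138]
(222, 220) [0.46  0.231 0.039] [110 103 102]
(197, 200) [0.533 0.322 0.005] [156 147 131]
(285, 197) [0.538 0.018 0.034] [183 185 188]
(275, 175) [0.62  0.05  0.008] [61 58 60]
(290, 140) [0.711 0.006 0.129] [ 31  66 136]
(216, 132) [0.774 0.257 0.013] [121 108  98]
(260, 251) [0.356 0.103 0.014] [145 137 131]
(300, 270) [ 0.292 -0.033 -0.003] [162 150 133]
0.00013620683688975177
```

View pics/c1.png

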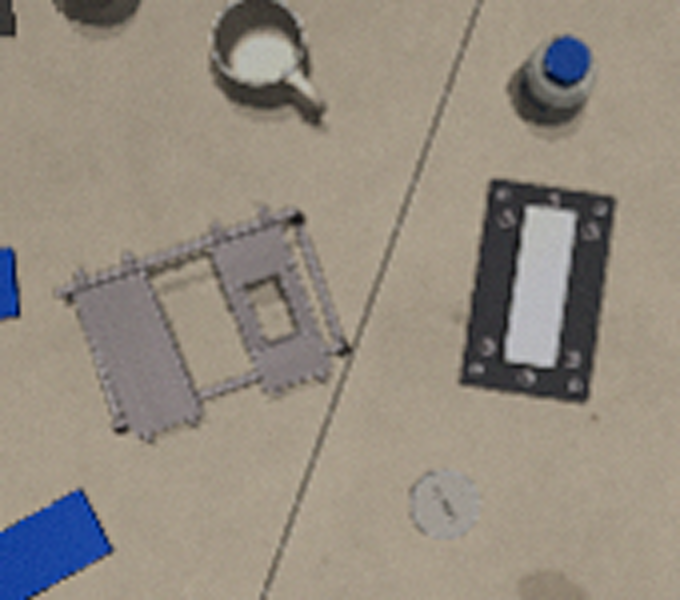

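```bash
cat > meas.py <<'E'
import numpy as np, cv2, sys
from lib import *
np.set_printoptions(precision=4,suppress=True)
def bed(name,p):
    hsv=cv2.cvtColor(p,cv2.COLOR_RGB2HSV)
    m=((hsv[...,2]>165)&(hsv[...,1]<20)).astype(np.uint8)
    g=np.zeros_like(m); c=project(name,[[0.54,0.018,0.03]])[0].astype(int); g[c[1]-40:c[1]+40,c[0]-40:c[0]+40]=1
    k=max(cv2.findContours(m*g,cv2.RETR_EXTERNAL,cv2.CHAIN_APPROX_NONE)[0],key=cv2.contourArea)
    q=onz(name,k[:,0],0.03)[:,:2]
    print(name,"bed",cv2.minAreaRect(np.float32(q*1000)), 'mean of fill', onz(name,np.argwhere(m*g)[:,::-1],0.03)[:,:2].mean(0))
def plate(d,seed,name="top"):
    C=cloud(name,d); u,v=seed; P=C.reshape(-1,3)
    n=np.linalg.norm(P-C[v,u],axis=1)<0.085
    Q=P[n]; 
    s=Q[np.linalg.norm(Q-C[v,u],axis=1)<0.015]
    for _ in range(6):
        c=s.mean(0); nn=np.linalg.svd(s-c)[2][2]; nn*=np.sign(nn[2]); s=Q[abs((Q-c)@nn)<0.004]
        # keep main component only near rect
    print("normal",nn,"slope",np.degrees(np.arccos(nn[2])),"yaw of rise",np.degrees(np.arctan2(-nn[1],-nn[0])),"rms",((s-c)@nn).std(),len(s))
    X=np.array([-nn[0],-nn[1],0]);X/=np.linalg.norm(X);X=np.cross(np.cross(nn,X),nn)
    Y=np.cross(nn,X)
    m=np.zeros(d.size,bool); m[np.flatnonzero(n)[abs((Q-c)@nn)<0.004]]=1
    m=m.reshape(d.shape).astype(np.uint8)
    return C,m,c,nn,X,Y
E
python3 - <<'E'
from meas import *
for n in("top","scene"):
    a=np.load(f"pics/{n}0.npz"); bed(n,a["p"])
a=np.load("pics/top0.npz")
for s in [(184,215),(212,185)]:
    C,m,c,nn,X,Y=plate(a["d"],s)
    P=C[m>0]; uv=np.c_[(P-c)@X,(P-c)@Y]*1000
    print(c, "rect",cv2.minAreaRect(np.float32(uv)))
    print("hist x",np.histogram(uv[:,0],np.arange(-90,91,5))[0]); print("hist y",np.histogram(uv[:,1],np.arange(-90,91,5))[0])
    R=cv2.morphologyEx(m,cv2.MORPH_OPEN,np.ones((4,4)))
    cv2.imwrite(f"pics/m{s[0]}.png",R[160:250,150:250]*255)
    P=C[R>0]; uv=np.c_[(P-c)@X,(P-c)@Y]*1000; r=cv2.minAreaRect(np.float32(uv)); print("opened",r); print("centre",c+X*r[0][0]/1e3+Y*r[0][1]/1e3)
E
```

```text
top bed ((542.8009033203125, 18.500457763671875), (39.163482666015625, 131.54371643066406), 81.12919616699219) mean of fill [0.5421 0.0185]
scene bed ((537.5308227539062, 22.30736541748047), (40.35200119018555, 131.33572387695312), 81.60054016113281) mean of fill [0.5084 0.0417]
normal [-0.5019 -0.1697  0.8481] slope 31.99493041546258 yaw of rise 18.68473421682455 rms 0.0019249537703843014 645
[0.4793 0.3538 0.0752] rect ((-2.679351806640625, -0.4078388214111328), (122.26913452148438, 51.23253631591797), 0.07050970196723938)
hist x [ 0  0  0  0  0  9 23 22 30 28 24 26 26 23 28 29 22 29 25 24 26 29 28 33
 24 30 27 33 28 19  0  0  0  0  0  0]
hist y [ 0  0  0  0  0  0  0  0  0  0  0  0  9 66 58 60 62 65 63 60 68 67 64  3
  0  0  0  0  0  0  0  0  0  0  0  0]
opened ((195.01657104492188, -53.97349548339844), (69.64595794677734, 547.8095703125), 75.56365966796875)
centre [0.6268 0.3554 0.1628]
normal [-0.4999 -0.1608  0.851 ] slope 31.674571843867824 yaw of rise 17.83450773090968 rms 0.0019325626722260592 317
[0.5445 0.253  0.0929] rect ((-7.205963134765625, -0.02945709228515625), (75.99908447265625, 53.34090042114258), 1.5533133745193481)
hist x [ 0  0  0  0  0  0  0  0  0 12 14 17 13 14 11 12 20 22 29 31 25 29 32 31
  5  0  0  0  0  0  0  0  0  0  0  0]
hist y [ 0  0  0  0  0  0  0  0  0  0  0  0 11 42 43 23 18 19 19 21 25 44 38 14
  0  0  0  0  0  0  0  0  0  0  0  0]
opened ((-5.083583831787109, -17.058143615722656), (92.00609588623047, 42.50920867919922), 35.385250091552734)
centre [0.5454 0.238  0.0906]
```

```bash
cat > plan.py <<'E'
import numpy as np
from station import get_obs
from scipy.spatial.transform import Rotation as Ro
def slope_R(yaw,tilt=32):   # plate axes in world; tool = [-X, Y, -n]
    R=Ro.from_euler("zy",[yaw,-tilt],degrees=True).as_matrix(); return np.c_[-R[:,0],R[:,1],-R[:,2]],R
def diff(P,Rt):
    o=get_obs(); q=o["tool_rot"]; R0=Ro.from_quat(np.r_[q[1:],q[0]])
    r=(Ro.from_matrix(Rt)*R0.inv()).as_rotvec(); s=(np.array(P)-o["eef_pos"])*1000
    print("t %.2f"%o["t"],"shift mm",np.round(s,1),"rotvec",np.round(r,3),"rows>=",max(np.linalg.norm(s)/62.5,np.linalg.norm(r)/.186),"F",np.round(o["contact_force"],1),"w",o["gripper_width"],"g",o["grasp_force"])
E
python3 - <<'E'
from meas import *; from plan import *
for n in("top","scene"):
    a=np.load(f"pics/{n}0.npz"); p=a["p"]; hsv=cv2.cvtColor(p,cv2.COLOR_RGB2HSV)
    m=(hsv[...,2]<105).astype(np.uint8); g=np.zeros_like(m); c=project(n,[[0.54,0.018,0.008]])[0].astype(int)
    g[c[1]-35:c[1]+35,c[0]-35:c[0]+35]=1
    k=max(cv2.findContours(m*g,cv2.RETR_EXTERNAL,cv2.CHAIN_APPROX_NONE)[0],key=cv2.contourArea)
    print(n,cv2.minAreaRect(np.float32(onz(n,k[:,0],0.008)[:,:2]*1000)))
Rt,R=slope_R(18.7); n=R[:,2]; S=np.array([.5147,.2431,.0732])
diff(S+n*.07,Rt); print(R); diff([.44,.22,.23],Rt)
E
```

```text
top ((541.8211059570312, 18.76380157470703), (110.90068817138672, 183.41497802734375), 80.9544677734375)
scene ((535.3861083984375, 25.62179946899414), (116.16289520263672, 182.840576171875), 81.57466888427734)
t 0.10 shift mm [ 198.4 -370.8  -97.8] rotvec [-0.209 -0.532  0.734] rows>= 6.908833138671607 F [ 0.3 -0.3 -0.1] w 0.9976389714576708 g 0.0
[[ 0.8033 -0.2719 -0.5299]
 [ 0.3206  0.9472  0.    ]
 [ 0.5019 -0.1699  0.848 ]]
t 0.10 shift mm [ 160.8 -393.9   -0.4] rotvec [-0.209 -0.532  0.734] rows>= 6.8077649454921785 F [ 0.3 -0.3 -0.1] w 0.9976389714576708 g 0.0
```

```bash
sed -i 's/"zy"/"ZY"/' plan.py; python3 - <<'E'
from plan import *
Rt,R=slope_R(18.7); n=R[:,2]; S=np.array([.5147,.2431,.0732])
print(R); diff(S+n*.07,Rt); diff([.44,.22,.23],Rt)
E
```

```text
[[ 0.80327987 -0.32061299 -0.50194497]
 [ 0.27189524  0.94721028 -0.169899  ]
 [ 0.52991926  0.          0.8480481 ]]
t 0.10 shift mm [ 200.4 -382.7  -97.8] rotvec [-0.027 -0.571  0.734] rows>= 7.087040820785328 F [ 0.3 -0.3 -0.1] w 0.9976389714576708 g 0.0
t 0.10 shift mm [ 160.8 -393.9   -0.4] rotvec [-0.027 -0.571  0.734] rows>= 6.8077649454921785 F [ 0.3 -0.3 -0.1] w 0.9976389714576708 g 0.0
```

```bash
python3 -m creep '[[1,16,-39,0,-0.003,-0.057,0.073],[1,16,-39,0,-0.003,-0.057,0.073],[1,16,-39,0,-0.003,-0.057,0.073],[1,16,-39,0,-0.003,-0.057,0.073],[1,16,-39,0,-0.003,-0.057,0.073]]' 40
python3 -m creep '[[1,16,-39,0,-0.003,-0.057,0.073],[1,16,-39,0,-0.003,-0.057,0.073],[1,16,-39,0,-0.003,-0.057,0.073],[1,16,-39,0,-0.003,-0.057,0.073],[1,16,-39,0,-0.003,-0.057,0.073]]'
python3 -m creep '[[1,0,0,0,0,0,0]]'
python3 - <<'E'
from plan import *
Rt,R=slope_R(18.7); n=R[:,2]; S=np.array([.5147,.2431,.0732])
diff(S+n*.05,Rt)
E
```

```text
t: 0.72
eef_pos: [0.3597, 0.4181, 0.2311]
tool_rot: [0.14, 0.028, 0.989, 0.023]
contact_force: [1.1, 0.1, 0.6]
gripper_width: 1.001
grasp_force: 0.0
t: 1.35
eef_pos: [0.4395, 0.2232, 0.2312]
tool_rot: [0.272, -0.156, 0.948, 0.044]
contact_force: [1.8, -0.3, 0.5]
gripper_width: 0.998
grasp_force: 0.0
t: 1.48
eef_pos: [0.439, 0.2201, 0.2301]
tool_rot: [0.271, -0.152, 0.95, 0.043]
contact_force: [-0.3, 0.1, 0.5]
gripper_width: 1.0
grasp_force: 0.0
t 1.48 shift mm [  50.6   14.5 -114.5] rotvec [ 0.002 -0.002  0.009] rows>= 2.015837685020939 F [-0.3  0.1  0.5] w 1.0000258777197448 g 0.0
```

```bash
python3 -m creep '[[1,17,5,-38,0,0,0.003],[1,17,5,-38,0,0,0.003],[1,17,5,-38,0,0,0.003],[1,0,0,0,0,0,0]]'
python3 - <<'E'
from plan import *
from station import *
import cv2
Rt,R=slope_R(18.7); n=R[:,2]; S=np.array([.5147,.2431,.0732])
diff(S-n*.022,Rt)
ims=[]
for nm,(x,y) in (("scene",(170,130)),("top",(150,130))):
    p,d=read_camera(nm); np.savez(f"pics/{nm}1.npz",p=p,d=d); ims.append(cv2.resize(p[y:y+150,x:x+130,::-1],None,fx=3,fy=3,interpolation=cv2.INTER_CUBIC))
cv2.imwrite("pics/c2.png",np.hstack(ims))
E
```

```text
t: 1.98
eef_pos: [0.4821, 0.2341, 0.1461]
tool_rot: [0.276, -0.157, 0.947, 0.038]
contact_force: [-0.1, -0.4, -0.8]
gripper_width: 1.005
grasp_force: 0.0
t 1.98 shift mm [ 43.6  12.8 -91.6] rotvec [0.012 0.011 0.001] rows>= 1.6360393350311935 F [-0.1 -0.4 -0.8] w 1.0049590929719139 g 0.0
```

View pics/c2.png

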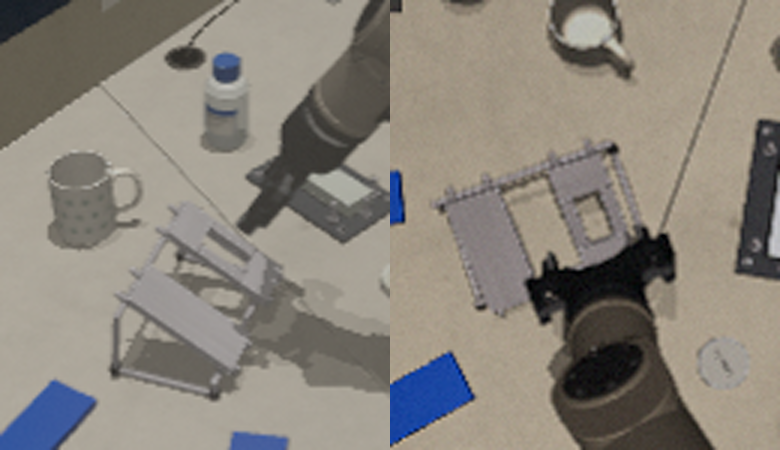

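```bash
python3 -m creep '[[1,3,0,-11,0.004,0.004,0],[1,3,0,-11,0.004,0.004,0],[1,2,0,-9,0.004,0.004,0],[1,0,0,0,0,0,0],[1,0,0,0,0,0,0]]'
python3 - <<'E'
from plan import *
Rt,R=slope_R(18.7); n=R[:,2]; S=np.array([.5147,.2431,.0732])
diff(S-n*.022,Rt); print(get_obs()["q"])
E
```

```text
t: 2.7
eef_pos: [0.4905, 0.2339, 0.1175]
tool_rot: [0.273, -0.155, 0.948, 0.046]
contact_force: [0.2, -0.6, 0.1]
gripper_width: 0.999
grasp_force: 0.0
t 2.70 shift mm [ 35.3  12.9 -63. ] rotvec [-0.003  0.002  0.002] rows>= 1.172869109714419 F [ 0.2 -0.6  0.1] w 0.9986697326348837 g 0.0
[-0.65737629  0.26419956 -0.01162048  2.38266225  1.78847934  0.18642898
 -0.51557212]
```

```bash
python3 -m creep '[[1,6,2,-10,0,0,0],[1,6,2,-10,0,0,0],[1,6,2,-10,0,0,0],[1,0,0,0,0,0,0]]'
python3 - <<'E'
from plan import *
Rt,R=slope_R(18.7); n=R[:,2]; S=np.array([.5147,.2431,.0732])
diff(S-n*.022,Rt); print(get_obs()["q"])
E
```

```text
t: 3.2
eef_pos: [0.5084, 0.2397, 0.0866]
tool_rot: [0.273, -0.155, 0.948, 0.045]
contact_force: [0.3, -0.1, -0.1]
gripper_width: 1.001
grasp_force: 0.0
t 3.20 shift mm [ 17.3   7.2 -32.1] rotvec [-0.002  0.001  0.002] rows>= 0.5940091269690458 F [ 0.3 -0.1 -0.1] w 1.000515396302293 g 0.0
[-0.52550099  0.36256529 -0.14351576  2.35042533  2.02320611  0.24338883
 -0.72590844]
```

Tracking well; finish the approach and close.

```bash
python3 -m creep '[[1,6,2,-10,0,0,0],[1,6,2,-11,0,0,0],[1,5,3,-11,0,0,0],[1,0,0,0,0,0,0]]'
python3 -m creep '[[0.2,0,0,0,0,0,0],[-0.2,0,0,0,0,0,0],[-0.3,0,0,0,0,0,0],[-0.3,0,0,0,0,0,0],[-0.3,0,0,0,0,0,0]]' 40
python3 - <<'E'
from plan import *
Rt,R=slope_R(18.7); n=R[:,2]; S=np.array([.5147,.2431,.0732])
diff(S-n*.022,Rt); print(get_obs()["q"])
E
```

```text
t: 3.7
eef_pos: [0.5252, 0.2467, 0.0541]
tool_rot: [0.272, -0.155, 0.949, 0.045]
contact_force: [0.3, -0.7, -0.7]
gripper_width: 1.002
grasp_force: 0.0
t: 4.32
eef_pos: [0.5252, 0.2465, 0.0551]
tool_rot: [0.273, -0.155, 0.948, 0.045]
contact_force: [-3.8, -1.6, 5.9]
gripper_width: 0.694
grasp_force: 42.5
t 4.33 shift mm [ 0.6  0.4 -0.5] rotvec [-0.002  0.002  0.002] rows>= 0.017926882015578516 F [-3.8 -1.6  5.9] w 0.6939217162086321 g 42.507301568984985
[-0.44059618  0.46023034 -0.23152406  2.3172855   2.15427536  0.30909801
 -0.82988668]
```

```bash
python3 -m creep '[[-0.3,-2,-1,4,0,0,0],[-0.3,-5,-2,8,0,0,0],[-0.3,-6,-2,10,0,0,0],[-0.3,-6,-2,10,0,0,0],[-0.3,-6,-2,10,0,0,0]]'
python3 -m creep '[[-0.3,0,0,18,0,0,0],[-0.3,0,0,25,0,0,0],[-0.3,0,0,25,0,0,0],[-0.3,0,0,15,0,0,0],[-0.3,0,0,0,0,0,0]]'
python3 - <<'E'
from plan import *
def flat_R(yaw): 
    R=Ro.from_euler("Z",[yaw],degrees=True).as_matrix()[0]; return np.c_[-R[:,0],R[:,1],-R[:,2]]
diff([.5422,.0186,.14],flat_R(-9)); print(get_obs()["q"])
E
```

```text
t: 4.95
eef_pos: [0.4996, 0.2374, 0.0971]
tool_rot: [0.273, -0.155, 0.948, 0.046]
contact_force: [-0.4, -0.0, -0.8]
gripper_width: 0.69
grasp_force: 44.0
t: 5.58
eef_pos: [0.5017, 0.2365, 0.1669]
tool_rot: [0.275, -0.154, 0.948, 0.044]
contact_force: [-0.7, 0.6, -1.0]
gripper_width: 0.69
grasp_force: 44.1
t 5.58 shift mm [  40.5 -217.9  -26.9] rotvec [-0.045  0.568 -0.465] rows>= 3.955431159200323 F [-0.7  0.6 -1. ] w 0.6895772655378158 g 44.08059239387512
[-0.61847608  0.17337636 -0.04524989  2.32320419  1.06047257  0.2165945
  0.23294755]
```

```bash
python3 -m creep '[[-0.3,5,-27,0,-0.005,0.057,-0.046],[-0.3,5,-27,0,-0.005,0.057,-0.046],[-0.3,5,-27,0,-0.005,0.057,-0.046],[-0.3,5,-27,0,-0.005,0.057,-0.046],[-0.3,5,-27,0,-0.005,0.057,-0.046]]'
python3 -m creep '[[-0.3,5,-27,0,-0.005,0.057,-0.046],[-0.3,5,-27,0,-0.005,0.057,-0.046],[-0.3,5,-28,0,-0.005,0.057,-0.046],[-0.3,0,0,-10,-0.005,0.057,-0.046],[-0.3,0,0,-10,-0.003,0.057,-0.046]]'
python3 -m creep '[[-0.3,0,0,-5,0,0,0],[-0.3,0,0,0,0,0,0]]'
cat >> plan.py <<'E'
def flat_R(yaw): 
    R=Ro.from_euler("Z",[yaw],degrees=True).as_matrix()[0]; return np.c_[-R[:,0],R[:,1],-R[:,2]]
E
python3 - <<'E'
from plan import *
diff([.5422,.0186,.09],flat_R(-9)); print(get_obs()["q"])
E
```

```text
t: 6.2
eef_pos: [0.5257, 0.1039, 0.1645]
tool_rot: [0.142, -0.043, 0.989, 0.019]
contact_force: [-0.4, -0.4, -2.2]
gripper_width: 0.691
grasp_force: 44.0
t: 6.82
eef_pos: [0.5408, 0.022, 0.1442]
tool_rot: [0.002, 0.072, 0.997, -0.003]
contact_force: [-0.1, 0.5, -1.6]
gripper_width: 0.693
grasp_force: 44.0
t: 7.08
eef_pos: [0.5403, 0.0232, 0.1394]
tool_rot: [0.002, 0.07, 0.998, -0.002]
contact_force: [-0.5, -0.2, -1.3]
gripper_width: 0.693
grasp_force: 43.9
t 7.08 shift mm [  1.9  -4.6 -49.4] rotvec [ 0.005  0.005 -0.017] rows>= 0.7950145668162212 F [-0.5 -0.2 -1.3] w 0.6932534638367991 g 43.9305317401886
[ 1.06459076e-03  3.75293509e-01 -1.99895342e-01  1.95580379e+00
  1.07527002e-01  8.16578105e-01  1.17181593e+00]
```

```bash
python3 -m creep '[[-0.3,1,-2,-20,0.002,0.002,-0.008],[-0.3,1,-2,-20,0.003,0.003,-0.009],[-0.3,0,0,-20,0,0,0],[-0.3,0,0,0,0,0,0]]'
python3 - <<'E'
from plan import *
from station import *
import cv2
ims=[]
for nm,(x,y) in (("scene",(210,110)),("top",(220,120))):
    p,d=read_camera(nm); np.savez(f"pics/{nm}2.npz",p=p,d=d); ims.append(cv2.resize(p[y:y+130,x:x+130,::-1],None,fx=3,fy=3,interpolation=cv2.INTER_CUBIC))
cv2.imwrite("pics/c3.png",np.hstack(ims)); diff([.5422,.0186,.08],flat_R(-9))
E
```

```text
t: 7.58
eef_pos: [0.5417, 0.0193, 0.0795]
tool_rot: [-0.001, 0.079, 0.997, 0.0]
contact_force: [0.4, 0.5, -1.8]
gripper_width: 0.689
grasp_force: 43.9
t 7.67 shift mm [-1.1 -1.  -1.1] rotvec [-0.001  0.001  0.   ] rows>= 0.029572671503590144 F [-0.  -0.3 -1.4] w 0.6919296564792146 g 43.92304480075836
```

View pics/c3.png

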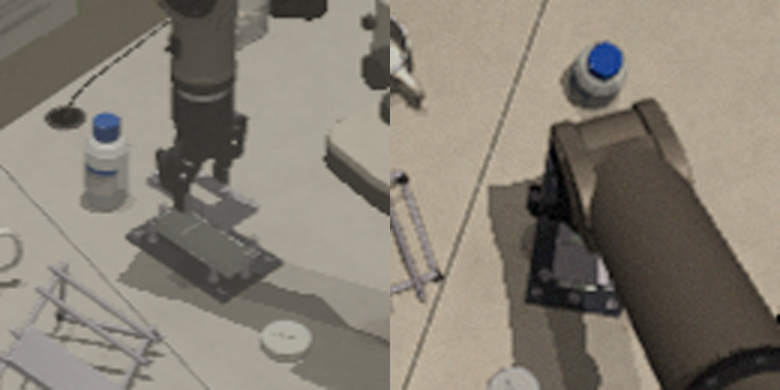

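```bash
python3 - <<'E'
from meas import *
yaw=np.radians(-9); X=np.array([np.cos(yaw),np.sin(yaw)]);Y=np.array([-X[1],X[0]]); b=np.array([.5422,.0186])
def loc(P): return np.c_[(P[:,:2]-b)@X,(P[:,:2]-b)@Y,P[:,2]]*1000
def st(t,q): print(t,len(q),"x",np.percentile(q[:,0],[0,1,5,50,95,99,100]).round(1),"y",np.percentile(q[:,1],[0,1,5,50,95,99,100]).round(1),"z",np.percentile(q[:,2],[5,50,95]).round(1)) if len(q) else print(t,0)
for n in("scene","top"):
    a=np.load(f"pics/{n}0.npz"); L=loc(cloud(n,a["d"]).reshape(-1,3)); 
    k=(abs(L[:,0])<100)&(abs(L[:,1])<70)
    st(n+" bedtop",L[k&(abs(L[:,2]-30)<6)])
    hsv=cv2.cvtColor(a["p"],cv2.COLOR_RGB2HSV).reshape(-1,3)
    st(n+" dark",L[k&(hsv[:,2]<95)&(abs(L[:,2]-8)<8)])
    a=np.load(f"pics/{n}2.npz"); L=loc(cloud(n,a["d"]).reshape(-1,3)); k=(abs(L[:,0])<120)&(abs(L[:,1])<70)
    for lo,hi in((-100,-20),(20,100)):
        st(n+" plate",L[k&(abs(L[:,2]-101)<7)&(L[:,0]>lo)&(L[:,0]<hi)])
E
```

```text
scene bedtop 250 x [-88.1 -83.3 -70.9  -2.5  58.   68.9  74.4] y [-41.1 -36.4 -20.9   0.9  25.   40.4  42.8] z [24.8 27.7 32. ]
scene dark 327 x [-97.6 -95.6 -93.1 -28.9  68.9  82.   86.5] y [-52.4 -50.6 -45.7  33.7  55.5  58.1  59.7] z [0.9 4.9 9.5]
scene plate 141 x [-77.7 -74.8 -71.4 -50.4 -23.8 -20.9 -20.2] y [-30.3 -28.8 -25.8   4.2  32.2  33.6  34.3] z [ 94.8  98.3 101.9]
scene plate 21 x [22.1 22.2 22.2 52.6 67.8 68.7 68.9] y [-29.7 -28.9 -25.7  24.   35.3  37.3  37.9] z [ 95.6  98.1 102.5]
top bedtop 498 x [-79.  -67.7 -62.8  -2.9  60.8  65.7  77.3] y [-40.5 -24.  -21.6  -1.9  18.3  20.2  38.6] z [25.6 30.1 34.6]
top dark 1003 x [-91.  -90.1 -85.7  -5.2  85.   89.8  91.3] y [-55.1 -54.1 -51.4   8.1  51.6  54.4  55.5] z [ 3.2  7.9 13. ]
top plate 215 x [-69.3 -68.9 -67.9 -50.6 -27.3 -22.3 -20.5] y [-28.5 -27.6 -22.7   6.1  28.3  30.3  30.5] z [ 96.9 101.7 105.7]
top plate 0
```

```bash
python3 -m creep '[[-0.3,0,-1,-16,0,0,0],[-0.3,0,0,-16,0,0,0],[-0.3,0,0,-14,0,0,0],[-0.3,0,0,0,0,0,0],[-0.3,0,0,0,0,0,0]]'
python3 - <<'E'
from plan import *
diff([.5422,.0186,.0214],flat_R(-9))
E
```

```text
t: 8.3
eef_pos: [0.5433, 0.0187, 0.0343]
tool_rot: [0.0, 0.079, 0.997, 0.001]
contact_force: [0.1, -0.4, -1.3]
gripper_width: 0.69
grasp_force: 43.9
t 8.30 shift mm [ -1.1  -0.1 -12.9] rotvec [-0.002  0.     0.001] rows>= 0.2079777536297139 F [ 0.1 -0.4 -1.3] w 0.6901993076937374 g 43.93669366836548
```

```bash
python3 -m creep '[[-0.3,-0.5,0,-3,0,0,0],[-0.3,0,0,-3,0,0,0],[-0.3,0,0,-2,0,0,0],[-0.3,0,0,-2,0,0,0],[-0.3,0,0,0,0,0,0]]'
python3 -m creep '[[-0.3,0,0,-1,0,0,0],[-0.3,0,0,0,0,0,0]]'
```

```text
t: 8.93
eef_pos: [0.5426, 0.0187, 0.0242]
tool_rot: [-0.0, 0.079, 0.997, 0.001]
contact_force: [-0.1, 0.3, -1.5]
gripper_width: 0.688
grasp_force: 43.9
t: 9.18
eef_pos: [0.5427, 0.0187, 0.0234]
tool_rot: [0.0, 0.079, 0.997, 0.001]
contact_force: [-0.2, -0.3, -1.3]
gripper_width: 0.692
grasp_force: 43.9
```

```bash
python3 -m creep '[[-0.3,0,0,-1,0,0,0],[-0.3,0,0,0,0,0,0]]'; python3 -m creep '[[-0.3,0,0,-1,0,0,0],[-0.3,0,0,0,0,0,0]]'
```

```text
t: 9.43
eef_pos: [0.5426, 0.0186, 0.0223]
tool_rot: [0.0, 0.079, 0.997, 0.001]
contact_force: [-1.3, -0.9, -1.3]
gripper_width: 0.693
grasp_force: 43.9
t: 9.68
eef_pos: [0.5426, 0.0186, 0.0213]
tool_rot: [0.0, 0.079, 0.997, 0.001]
contact_force: [-0.6, 0.5, -1.5]
gripper_width: 0.689
grasp_force: 43.9
```

```bash
python3 -m creep '[[-0.3,0,0,-1,0,0,0],[-0.3,0,0,0,0,0,0]]'; python3 -m creep '[[-0.3,0,0,-0.5,0,0,0],[-0.3,0,0,0,0,0,0]]'
```

```text
t: 9.93
eef_pos: [0.5428, 0.0187, 0.0204]
tool_rot: [0.0, 0.079, 0.997, 0.001]
contact_force: [-0.1, -0.6, -0.3]
gripper_width: 0.691
grasp_force: 44.0
t: 10.18
eef_pos: [0.5428, 0.0186, 0.0204]
tool_rot: [0.0, 0.079, 0.997, 0.001]
contact_force: [-2.3, -0.8, 4.8]
gripper_width: 0.691
grasp_force: 44.7
```

```bash
python3 -m creep '[[0.5,0,0,0,0,0,0],[0.8,0,0,0,0,0,0],[1,0,0,0,0,0,0],[1,0,0,0,0,0,0]]'; python3 -m creep '[[1,0,0,10,0,0,0],[1,0,0,20,0,0,0],[1,0,0,30,0,0,0],[1,0,0,40,0,0,0],[1,0,0,0,0,0,0]]'
python3 - <<'E'
from plan import *
y=np.radians(-9); X=np.array([np.cos(y),np.sin(y),0])
diff(np.array([.5422,.0186,.06])-50e-3*X,flat_R(-9))
E
```

```text
t: 10.68
eef_pos: [0.5427, 0.0186, 0.0198]
tool_rot: [0.0, 0.079, 0.997, 0.001]
contact_force: [-0.1, 0.0, -1.3]
gripper_width: 1.005
grasp_force: 0.0
t: 11.3
eef_pos: [0.5451, 0.0189, 0.1236]
tool_rot: [0.004, 0.079, 0.997, 0.001]
contact_force: [0.4, -1.0, 0.2]
gripper_width: 0.999
grasp_force: 0.0
t 11.30 shift mm [-52.3   7.5 -63.6] rotvec [-0.002  0.007  0.001] rows>= 1.3230975508012996 F [ 0.4 -1.   0.2] w 0.9988768611924721 g 0.0
```

```bash
python3 -m creep '[[-1,-18,2.5,-10,0,0.003,0],[-1,-17,2.5,-10,0,0.004,0],[-1,-17,2.5,-10,0,0,0],[-1,0,0,-10,0,0,0],[-1,0,0,-10,0,0,0]]'
python3 -m creep '[[-1,0,0,-10,0,0,0],[-1,0,0,-5,0,0,0],[-1,0,0,0,0,0,0]]'
python3 - <<'E'
from plan import *; from meas import *; from station import *
y=np.radians(-9); X=np.array([np.cos(y),np.sin(y),0])
diff(np.array([.5422,.0186,.042])-50e-3*X,flat_R(-9))
p,d=read_camera("scene"); np.savez("pics/scene3.npz",p=p,d=d)
yaw=y; X=X[:2];Y=np.array([-X[1],X[0]]); b=np.array([.5422,.0186])
P=cloud("scene",d).reshape(-1,3); L=np.c_[(P[:,:2]-b)@X,(P[:,:2]-b)@Y,P[:,2]]*1000
k=(abs(L[:,0])<90)&(abs(L[:,1])<50)&(abs(L[:,2]-40)<6); q=L[k]
A=np.c_[q[:,:2],np.ones(len(q))]; c=np.linalg.lstsq(A,q[:,2],rcond=None)[0]; print(len(q),"plane",c, np.percentile(q[:,0],[1,99]),np.percentile(q[:,1],[1,99]))
E
```

```text
t: 11.92
eef_pos: [0.4914, 0.0261, 0.0694]
tool_rot: [-0.003, 0.079, 0.997, 0.001]
contact_force: [-1.0, 0.2, 0.4]
gripper_width: 0.001
grasp_force: 0.0
t: 12.3
eef_pos: [0.4906, 0.0261, 0.0544]
tool_rot: [-0.004, 0.079, 0.997, 0.0]
contact_force: [-0.0, -0.5, -0.3]
gripper_width: 0.001
grasp_force: 0.0
t 12.30 shift mm [  2.2   0.4 -12.4] rotvec [-0.002 -0.007  0.001] rows>= 0.201880452370701 F [-0.  -0.5 -0.3] w 0.0006639499321632599 g 0.0
278 plane [ 0.0042  0.0092 38.4661] [-70.6099  66.4117] [-29.0214  39.2076]
```

Flat (tilt < 0.01). Press down in small steps.

```bash
python3 -m creep '[[-1,1,0,-5,0,-0.003,0],[-1,1,0,-4,0,-0.003,0],[-1,0,0,-1.5,0,0,0],[-1,0,0,0,0,0,0]]'; python3 -m creep '[[-1,0,0,-1,0,0,0],[-1,0,0,0,0,0,0]]'; python3 -m creep '[[-1,0,0,-0.5,0,0,0],[-1,0,0,0,0,0,0]]'
```

```text
t: 12.85
eef_pos: [0.4926, 0.0261, 0.0443]
tool_rot: [-0.001, 0.079, 0.997, 0.001]
contact_force: [0.8, 0.1, -0.2]
gripper_width: -0.004
grasp_force: 0.0
t: 13.1
eef_pos: [0.4927, 0.0261, 0.0434]
tool_rot: [-0.0, 0.079, 0.997, 0.001]
contact_force: [0.6, 0.3, 0.3]
gripper_width: -0.0
grasp_force: 0.0
t: 13.35
eef_pos: [0.4927, 0.0261, 0.0429]
tool_rot: [-0.0, 0.079, 0.997, 0.001]
contact_force: [-1.0, -0.7, 0.7]
gripper_width: 0.001
grasp_force: 0.0
```

```bash
python3 -m creep '[[-1,0,0,-0.5,0,0,0],[-1,0,0,0,0,0,0]]'; python3 -m creep '[[-1,0,0,-0.5,0,0,0],[-1,0,0,0,0,0,0]]'; python3 -m creep '[[-1,0,0,-0.3,0,0,0],[-1,0,0,0,0,0,0]]'
```

```text
t: 13.6
eef_pos: [0.4926, 0.0261, 0.0423]
tool_rot: [-0.0, 0.079, 0.997, 0.001]
contact_force: [-0.5, -0.8, -0.1]
gripper_width: 0.002
grasp_force: 0.0
t: 13.85
eef_pos: [0.4927, 0.0262, 0.0421]
tool_rot: [-0.0, 0.079, 0.997, 0.001]
contact_force: [-1.4, -0.1, 4.8]
gripper_width: -0.002
grasp_force: 2.2
t: 14.1
eef_pos: [0.4928, 0.0262, 0.0421]
tool_rot: [-0.0, 0.079, 0.997, 0.001]
contact_force: [-3.1, -0.3, 8.4]
gripper_width: 0.001
grasp_force: 4.3
```

```bash
python3 -m creep '[[-1,0,0,-0.3,0,0,0],[-1,0,0,0,0,0,0],[-1,0,0,0,0,0,0],[-1,0,0,0,0,0,0]]'; python3 -m creep '[[-1,0,0,3,0,0,0],[-1,0,0,20,0,0,0],[-1,0,0,40,0,0,0],[0,0,0,40,0,0,0],[1,0,0,50,0,0,0]]'
python3 -m creep '[[1,0,0,40,0,0,0],[1,0,0,0,0,0,0]]'
python3 - <<'E'
from plan import *
Rt,R=slope_R(18.7); n=R[:,2]; S=np.array([.4771,.3531,.0735])
diff(S+n*.05,Rt)
E
```

```text
t: 14.6
eef_pos: [0.4927, 0.0261, 0.0421]
tool_rot: [-0.0, 0.079, 0.997, 0.001]
contact_force: [-3.7, -0.6, 11.4]
gripper_width: -0.001
grasp_force: 6.1
t: 15.22
eef_pos: [0.4919, 0.026, 0.195]
tool_rot: [-0.001, 0.079, 0.997, 0.001]
contact_force: [1.3, -0.6, 0.7]
gripper_width: 0.415
grasp_force: 0.0
t: 15.48
eef_pos: [0.4948, 0.0264, 0.2374]
tool_rot: [0.003, 0.079, 0.997, 0.001]
contact_force: [0.1, 0.6, -1.3]
gripper_width: 0.845
grasp_force: 0.0
t 15.47 shift mm [ -42.7  318.2 -121.5] rotvec [ 0.044 -0.556  0.471] rows>= 5.49248639507299 F [ 0.1  0.6 -1.3] w 0.8446875679136644 g 0.0
```

```bash
python3 -m creep '[[1,-4,32,0,0.004,-0.056,0.047],[1,-4,32,0,0.004,-0.056,0.047],[1,-4,32,0,0.004,-0.056,0.047],[1,-4,32,0,0.004,-0.056,0.047],[1,-4,32,0,0.004,-0.056,0.047]]'
python3 -m creep '[[1,-4,32,0,0.004,-0.056,0.047],[1,-4,32,0,0.004,-0.056,0.047],[1,-4,32,0,0.004,-0.056,0.047],[1,-5,31,0,0.005,-0.056,0.047],[1,-6,31,0,0.004,-0.056,0.047]]'
python3 -m creep '[[1,0,0,-25,0,0,0],[1,0,0,-25,0,0,0],[1,0,0,-25,0,0,0],[1,0,0,-25,0,0,0],[1,0,0,0,0,0,0]]'
python3 - <<'E'
from plan import *
Rt,R=slope_R(18.7); n=R[:,2]; S=np.array([.4771,.3531,.0735])
diff(S+n*.05,Rt); diff(S-n*.0145,Rt); print(get_obs()["q"])
E
```

```text
t: 16.1
eef_pos: [0.4718, 0.1869, 0.2331]
tool_rot: [0.138, -0.04, 0.989, 0.022]
contact_force: [1.2, -0.8, 0.4]
gripper_width: 0.999
grasp_force: 0.0
t: 16.73
eef_pos: [0.4488, 0.3447, 0.233]
tool_rot: [0.271, -0.157, 0.949, 0.042]
contact_force: [1.2, 0.2, -0.0]
gripper_width: 1.0
grasp_force: 0.0
t: 17.35
eef_pos: [0.448, 0.3427, 0.1313]
tool_rot: [0.268, -0.157, 0.95, 0.041]
contact_force: [0.5, 0.5, 0.5]
gripper_width: 1.004
grasp_force: 0.0
t 17.35 shift mm [  4.    1.9 -15.4] rotvec [ 0.009 -0.006  0.001] rows>= 0.2557953092044538 F [0.5 0.5 0.5] w 1.0036326613818343 g 0.0
t 17.35 shift mm [ 36.4  12.8 -70.1] rotvec [ 0.009 -0.006  0.001] rows>= 1.2797473107462922 F [0.5 0.5 0.5] w 1.0036326613818343 g 0.0
[-0.62513655  0.29800513 -0.36373299  2.2770856   1.31739372  0.43471773
 -0.24373019]
```

```bash
python3 -m creep '[[1,2,1,-8,0.005,-0.003,0],[1,2,1,-7,0.004,-0.003,0],[1,5,2,-9,0,0,0],[1,6,2,-9,0,0,0],[1,0,0,0,0,0,0]]'
python3 -m creep '[[1,5,2,-9,0,0,0],[1,6,2,-9,0,0,0],[1,0,0,0,0,0,0]]'
python3 - <<'E'
from plan import *
Rt,R=slope_R(18.7); n=R[:,2]; S=np.array([.4771,.3531,.0735])
diff(S-n*.0145,Rt); print(get_obs()["q"])
E
```

```text
t: 17.98
eef_pos: [0.4649, 0.35, 0.1014]
tool_rot: [0.274, -0.154, 0.948, 0.046]
contact_force: [0.2, -0.5, 0.7]
gripper_width: 1.001
grasp_force: 0.0
t: 18.35
eef_pos: [0.4757, 0.354, 0.0835]
tool_rot: [0.274, -0.154, 0.948, 0.046]
contact_force: [-0.1, -0.5, 0.4]
gripper_width: 1.0
grasp_force: 0.0
t 18.35 shift mm [  8.7   1.6 -22.3] rotvec [-0.004  0.004  0.003] rows>= 0.3829518791750135 F [-0.1 -0.5  0.4] w 1.0001878810450955 g 0.0
[-0.62692509  0.42989088 -0.33155278  2.25407983  1.62854035  0.42856556
 -0.52607565]
```

```bash
python3 -m creep '[[1,4,0.8,-11,-0.002,0.002,0.001],[1,4.5,0.8,-11,-0.002,0.002,0.002],[1,0,0,0,0,0,0]]'
python3 -m creep '[[0.2,0,0,0,0,0,0],[-0.2,0,0,0,0,0,0],[-0.3,0,0,0,0,0,0],[-0.3,0,0,0,0,0,0],[-0.3,0,0,0,0,0,0]]' 40
python3 - <<'E'
from plan import *
Rt,R=slope_R(18.7); n=R[:,2]; S=np.array([.4771,.3531,.0735])
diff(S-n*.0145,Rt)
E
```

```text
t: 18.73
eef_pos: [0.484, 0.3555, 0.0613]
tool_rot: [0.272, -0.156, 0.948, 0.045]
contact_force: [0.1, 0.3, 0.2]
gripper_width: 1.006
grasp_force: 0.0
t: 19.35
eef_pos: [0.4842, 0.3554, 0.0622]
tool_rot: [0.273, -0.156, 0.948, 0.045]
contact_force: [-2.5, -2.8, 5.1]
gripper_width: 0.688
grasp_force: 41.5
t 19.35 shift mm [ 0.1  0.1 -1. ] rotvec [ 0.     0.002 -0.   ] rows>= 0.016631751337442692 F [-2.5 -2.8  5.1] w 0.6880026101049157 g 41.489102840423584
```

```bash
python3 -m creep '[[-0.3,-2,-1,4,0,0,0],[-0.3,-5,-2,8,0,0,0],[-0.3,-6,-2,10,0,0,0],[-0.3,-6,-2,10,0,0,0],[-0.3,-6,-2,10,0,0,0]]' 50
python3 -m creep '[[-0.3,0,0,20,0,0,0],[-0.3,0,0,30,0,0,0],[-0.3,0,0,30,0,0,0],[-0.3,0,0,20,0,0,0],[-0.3,0,0,0,0,0,0]]'
python3 - <<'E'
from plan import *
diff([.5422,.0186,.15],flat_R(-9))
E
```

```text
t: 19.98
eef_pos: [0.458, 0.3465, 0.1036]
tool_rot: [0.272, -0.157, 0.948, 0.045]
contact_force: [0.1, -0.4, -1.9]
gripper_width: 0.685
grasp_force: 55.0
t: 20.6
eef_pos: [0.4591, 0.3471, 0.2049]
tool_rot: [0.273, -0.156, 0.948, 0.046]
contact_force: [-1.1, -0.8, -3.2]
gripper_width: 0.69
grasp_force: 55.0
t 20.60 shift mm [  83.1 -328.5  -54.9] rotvec [-0.049  0.565 -0.47 ] rows>= 5.4927770767421356 F [-1.1 -0.8 -3.2] w 0.6896010293338545 g 55.04305601119995
```

```bash
python3 -m creep '[[-0.3,8,-33,0,-0.005,0.057,-0.047],[-0.3,8,-33,0,-0.005,0.057,-0.047],[-0.3,8,-33,0,-0.005,0.057,-0.047],[-0.3,8,-33,0,-0.005,0.057,-0.047],[-0.3,8,-33,0,-0.005,0.057,-0.047]]'
python3 -m creep '[[-0.3,8,-33,0,-0.005,0.057,-0.047],[-0.3,8,-33,0,-0.005,0.057,-0.047],[-0.3,9,-33,0,-0.005,0.057,-0.047],[-0.3,9,-33,0,-0.005,0.057,-0.047],[-0.3,9,-31,0,-0.004,0.055,-0.047]]'
python3 -m creep '[[-0.3,0,0,-18,0,0,0],[-0.3,0,0,-18,0,0,0],[-0.3,0,0,-18,0,0,0],[-0.3,0,0,-18,0,0,0],[-0.3,0,0,0,0,0,0]]'
python3 - <<'E'
from plan import *
diff([.5422,.0186,.09],flat_R(-9))
E
```

```text
t: 21.22
eef_pos: [0.4981, 0.18, 0.2018]
tool_rot: [0.134, -0.039, 0.99, 0.022]
contact_force: [0.2, 0.4, -3.2]
gripper_width: 0.686
grasp_force: 55.0
t: 21.85
eef_pos: [0.5413, 0.0172, 0.2018]
tool_rot: [-0.005, 0.079, 0.997, -0.001]
contact_force: [1.1, 1.2, -3.0]
gripper_width: 0.685
grasp_force: 55.0
t: 22.48
eef_pos: [0.5407, 0.019, 0.1294]
tool_rot: [-0.005, 0.077, 0.997, -0.0]
contact_force: [0.0, -0.4, -2.3]
gripper_width: 0.686
grasp_force: 54.9
t 22.48 shift mm [  1.5  -0.4 -39.4] rotvec [-0.001 -0.009 -0.002] rows>= 0.6314455990678497 F [ 0.  -0.4 -2.3] w 0.6861458238300597 g 54.91019010543823
```

```bash
python3 -m creep '[[-0.3,1,0,-14,0,-0.004,0],[-0.3,0.5,-0.4,-14,0,-0.005,0],[-0.3,0,0,-12,0,0,0],[-0.3,0,0,0,0,0,0],[-0.3,0,0,0,0,0,0]]'
python3 - <<'E'
from plan import *; from meas import *; from station import *
diff([.5422,.0186,.04],flat_R(-9))
y=np.radians(-9); X=np.array([np.cos(y),np.sin(y)]);Y=np.array([-X[1],X[0]]); b=np.array([.5422,.0186])
def ext(t,n,d,z,tol=5):
    P=cloud(n,d).reshape(-1,3); L=np.c_[(P[:,:2]-b)@X,(P[:,:2]-b)@Y,P[:,2]]*1000
    L=L[(abs(L[:,2]-z)<tol)&(abs(L[:,0])<90)&(abs(L[:,1])<45)]
    for lo,hi in((-90,-20),(20,90)):
        q=L[(L[:,0]>lo)&(L[:,0]<hi)]
        if len(q)>8: print(t,n,len(q),"x",np.percentile(q[:,0],[0,2,98,100]).round(1),"y",np.percentile(q[:,1],[0,2,98,100]).round(1),"z",np.median(q[:,2]))
for n in("scene","top"):
    p,d=read_camera(n); np.savez(f"pics/{n}4.npz",p=p,d=d); ext("cover",n,d,103,7)
ext("frame","scene",np.load("pics/scene3.npz")["d"],39)
a=np.load("pics/scene2.npz")["d"]; ext("frame hover before","scene",a,98)
E
```

```text
t: 23.1
eef_pos: [0.5439, 0.0184, 0.0914]
tool_rot: [0.002, 0.078, 0.997, 0.001]
contact_force: [0.1, 0.3, -2.0]
gripper_width: 0.684
grasp_force: 54.9
t 23.10 shift mm [ -1.7   0.2 -51.4] rotvec [-0.001  0.003 -0.001] rows>= 0.8231522062385994 F [ 0.1  0.3 -2. ] w 0.6837935520094198 g 54.912182092666626
cover scene 153 x [-75.5 -73.  -20.9 -20. ] y [-29.2 -28.3  32.   36.5] z 101.93770362306998
cover scene 41 x [20.9 21.  66.  69.3] y [-28.3 -26.   34.7  35.9] z 102.05161874487989
cover top 232 x [-69.6 -68.5 -21.6 -20.2] y [-30.4 -28.4  28.   29.6] z 105.73392541084503
frame scene 111 x [-71.6 -70.6 -23.9 -22. ] y [-31.4 -29.6  36.   40.7] z 38.37708771822101
frame scene 107 x [21.  22.9 67.1 70.1] y [-27.7 -26.9  37.5  44.2] z 38.71523462505544
frame hover before scene 144 x [-75.2 -72.5 -22.1 -20.2] y [-31.8 -28.7  33.4  34.7] z 98.01380583564567
frame hover before scene 26 x [22.1 22.2 68.4 68.9] y [-29.7 -27.7  37.6  37.9] z 97.12535673987833
```

```bash
python3 -m creep '[[-0.3,0,0.3,-15,0,0,0],[-0.3,0,0,-15,0,0,0],[-0.3,0,0,-12,0,0,0],[-0.3,0,0,-4,0,0,0],[-0.3,0,0,0,0,0,0]]'
python3 -m creep '[[-0.3,0,0,-1.5,0,0,0],[-0.3,0,0,-1,0,0,0],[-0.3,0,0,0,0,0,0]]'
python3 - <<'E'
from plan import *
diff([.5430,.0186,.0395],flat_R(-9))
E
```

```text
t: 23.82
eef_pos: [0.5435, 0.0187, 0.0448]
tool_rot: [0.001, 0.078, 0.997, 0.001]
contact_force: [-0.4, 0.7, -2.0]
gripper_width: 0.686
grasp_force: 54.9
t: 24.2
eef_pos: [0.5438, 0.0186, 0.043]
tool_rot: [0.002, 0.078, 0.997, 0.001]
contact_force: [0.3, 0.6, -2.3]
gripper_width: 0.683
grasp_force: 54.9
t 24.20 shift mm [-0.8 -0.  -3.5] rotvec [-0.001  0.003 -0.001] rows>= 0.05658560501548501 F [ 0.3  0.6 -2.3] w 0.6828162294590087 g 54.93077874183655
```

```bash
python3 -m creep '[[-0.3,0,0,-1,0,0,0],[-0.3,0,0,0,0,0,0]]'; python3 -m creep '[[-0.3,0,0,-1,0,0,0],[-0.3,0,0,0,0,0,0]]';  python3 -m creep '[[-0.3,0,0,-0.6,0,0,0],[-0.3,0,0,0,0,0,0]]'
```

```text
t: 24.45
eef_pos: [0.5436, 0.0186, 0.0417]
tool_rot: [0.001, 0.078, 0.997, 0.001]
contact_force: [-0.2, 0.2, -2.7]
gripper_width: 0.686
grasp_force: 54.9
t: 24.7
eef_pos: [0.5436, 0.0186, 0.0407]
tool_rot: [0.001, 0.078, 0.997, 0.001]
contact_force: [0.8, -0.1, -2.4]
gripper_width: 0.688
grasp_force: 54.9
t: 24.95
eef_pos: [0.5437, 0.0186, 0.0402]
tool_rot: [0.001, 0.078, 0.997, 0.001]
contact_force: [0.1, 0.6, -1.6]
gripper_width: 0.682
grasp_force: 55.0
```

```bash
python3 -m creep '[[-0.3,0,0,-0.6,0,0,0],[-0.3,0,0,0,0,0,0]]'; python3 -m creep '[[-0.3,0,0,-0.4,0,0,0],[-0.3,0,0,0,0,0,0]]'
```

```text
t: 25.2
eef_pos: [0.5438, 0.0186, 0.04]
tool_rot: [0.002, 0.078, 0.997, 0.001]
contact_force: [-1.2, 0.1, 3.6]
gripper_width: 0.684
grasp_force: 55.6
t: 25.45
eef_pos: [0.5437, 0.0186, 0.0399]
tool_rot: [0.002, 0.078, 0.997, 0.0]
contact_force: [-3.1, -0.8, 8.5]
gripper_width: 0.687
grasp_force: 56.2
```

```bash
python3 -m creep '[[0.5,0,0,0.5,0,0,0],[0.8,0,0,0,0,0,0],[1,0,0,0,0,0,0],[1,0,0,0,0,0,0]]'; python3 -m creep '[[1,0,0,10,0,0,0],[1,0,0,20,0,0,0],[0,0,0,20,0,0,0],[-1,0,0,0,0,0,0],[-1,0,0,0,0,0,0]]'; python3 -m creep '[[-1,0,0,0,0,0,0],[-1,0,0,0,0,0,0]]'
python3 - <<'E'
from plan import *; from meas import *; from station import *
diff([.5425,.0186,.054],flat_R(-9))
y=np.radians(-9); X=np.array([np.cos(y),np.sin(y)]);Y=np.array([-X[1],X[0]]); b=np.array([.5422,.0186])
p,d=read_camera("scene"); P=cloud("scene",d).reshape(-1,3); L=np.c_[(P[:,:2]-b)@X,(P[:,:2]-b)@Y,P[:,2]]*1000
q=L[(abs(L[:,2]-51)<5)&(abs(L[:,0])<90)&(abs(L[:,1])<35)]
print(len(q),np.linalg.lstsq(np.c_[q[:,:2],np.ones(len(q))],q[:,2],rcond=None)[0],np.percentile(q[:,0],[0,1,99,100]),np.percentile(q[:,1],[0,1,99,100]))
E
```

```text
t: 25.95
eef_pos: [0.5437, 0.0187, 0.0396]
tool_rot: [0.001, 0.078, 0.997, 0.001]
contact_force: [0.0, 0.1, 0.2]
gripper_width: 1.0
grasp_force: 0.0
t: 26.58
eef_pos: [0.5434, 0.0185, 0.0895]
tool_rot: [0.001, 0.078, 0.997, 0.001]
contact_force: [0.1, 0.2, -0.5]
gripper_width: 0.373
grasp_force: 0.0
t: 26.82
eef_pos: [0.5433, 0.0186, 0.0891]
tool_rot: [0.001, 0.078, 0.997, 0.001]
contact_force: [0.2, 0.3, -0.3]
gripper_width: -0.001
grasp_force: 0.0
t 26.82 shift mm [ -0.8  -0.  -35.1] rotvec [-0.001  0.002 -0.001] rows>= 0.5610168329574943 F [ 0.2  0.3 -0.3] w -0.0006510066170855901 g 0.0
361 [-0.0018 -0.0043 50.6791] [-74.0991 -72.3032  68.0987  70.74  ] [-29.5935 -28.2551  33.7031  34.9094]
```

Cover lies flat and aligned. Press at the centre (contact expected near TCP z 0.054).

```bash
python3 -m creep '[[-1,-0.5,0,-14,0,0,0],[-1,0,0,-14,0,0,0],[-1,0,0,-4,0,0,0],[-1,0,0,-1.5,0,0,0],[-1,0,0,0,0,0,0]]'; python3 -m creep '[[-1,0,0,-0.7,0,0,0],[-1,0,0,0,0,0,0]]'; python3 -m creep '[[-1,0,0,-0.5,0,0,0],[-1,0,0,0,0,0,0]]'
```

```text
t: 27.5
eef_pos: [0.5433, 0.0186, 0.0562]
tool_rot: [0.002, 0.078, 0.997, 0.001]
contact_force: [0.8, -0.4, -0.2]
gripper_width: -0.001
grasp_force: 0.0
t: 27.75
eef_pos: [0.5434, 0.0186, 0.0557]
tool_rot: [0.002, 0.078, 0.997, 0.001]
contact_force: [0.8, -0.7, 0.1]
gripper_width: -0.003
grasp_force: 0.0
t: 28.0
eef_pos: [0.5432, 0.0186, 0.055]
tool_rot: [0.002, 0.078, 0.997, 0.001]
contact_force: [-0.7, 0.0, -0.7]
gripper_width: -0.0
grasp_force: 0.0
```

```bash
python3 -m creep '[[-1,0,0,-0.7,0,0,0],[-1,0,0,0,0,0,0]]'; python3 -m creep '[[-1,0,0,-0.5,0,0,0],[-1,0,0,0,0,0,0]]'; python3 -m creep '[[-1,0,0,-0.4,0,0,0],[-1,0,0,0,0,0,0],[-1,0,0,0,0,0,0]]'
```

```text
t: 28.25
eef_pos: [0.5431, 0.0186, 0.0542]
tool_rot: [0.001, 0.078, 0.997, 0.001]
contact_force: [-0.3, -0.5, -0.7]
gripper_width: 0.001
grasp_force: 0.0
t: 28.5
eef_pos: [0.5432, 0.0186, 0.0541]
tool_rot: [0.002, 0.078, 0.997, 0.001]
contact_force: [-1.9, 0.1, 5.3]
gripper_width: -0.001
grasp_force: 2.5
t: 28.88
eef_pos: [0.5432, 0.0186, 0.0541]
tool_rot: [0.002, 0.078, 0.997, 0.0]
contact_force: [-3.6, 0.2, 8.8]
gripper_width: 0.001
grasp_force: 4.7
```

```bash
python3 -m creep '[[-1,0,0,-0.3,0,0,0],[-1,0,0,0,0,0,0],[-1,0,0,0,0,0,0],[-1,0,0,0,0,0,0]]'; python3 -m creep '[[-1,0,0,3,0,0,0],[-1,0,0,20,0,0,0],[-1,0,0,40,0,0,0],[-1,0,0,40,0,0,0],[-1,0,0,40,0,0,0]]'
python3 -m creep '[[-1,0,40,0,0,0,0],[-1,0,40,0,0,0,0],[-1,0,40,0,0,0,0],[-1,0,0,0,0,0,0],[-1,0,0,0,0,0,0]]'
python3 - <<'E'
from station import *
import cv2,numpy as np
o=get_obs(); print(o["t"],o["eef_pos"],o["contact_force"])
ims=[]
for nm,(x,y) in (("scene",(210,130)),("top",(220,130))):
    p,d=read_camera(nm); ims.append(cv2.resize(p[y:y+130,x:x+130,::-1],None,fx=3,fy=3,interpolation=cv2.INTER_CUBIC))
cv2.imwrite("pics/c5.png",np.hstack(ims))
E
```

```text
t: 29.38
eef_pos: [0.5432, 0.0186, 0.0541]
tool_rot: [0.002, 0.078, 0.997, 0.0]
contact_force: [-3.7, 0.5, 13.3]
gripper_width: 0.001
grasp_force: 6.2
t: 30.0
eef_pos: [0.543, 0.0186, 0.1972]
tool_rot: [0.001, 0.078, 0.997, 0.001]
contact_force: [1.0, 1.1, -0.4]
gripper_width: -0.0
grasp_force: 0.0
t: 30.62
eef_pos: [0.5431, 0.1378, 0.1957]
tool_rot: [0.001, 0.078, 0.997, 0.0]
contact_force: [0.5, -1.0, 1.0]
gripper_width: -0.002
grasp_force: 0.0
30.625 [0.54309269 0.13784252 0.19573801] [ 0.46422947 -1.024712    1.00652757]
```

View pics/c5.png

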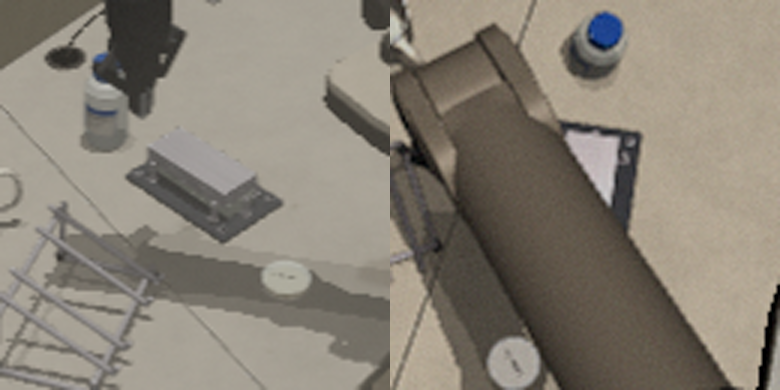

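The scene crop shows both plates stacked flush on the bed, around (205,170). The rack is empty, and the bottle and dish stand where they were.

```bash
python3 -c "from station import *; print(hand_in())"
```

```text
the job is handed in; nothing more can be done
None
```

The job is handed in at about 31 s: the windowed plate and then the solid plate were each laid on the bed, released and pressed down once (about 11 N and 13 N); the last camera check showed them stacked flush and flat, but no verdict came back.

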